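# Send the bench air line to the pressure gauge

## Task

On the compressed-air board, push the black selector arm round with one finger until it points straight at the round pressure gauge. Then, and only then, push the steel supply lever round to its stop, so that it lies in line with its pipe and the valve is fully open. Nothing is to be picked up; do not lean on the gauge or the other two fittings, and leave the loose things on and around the board where they are.

Things in the scene. Friction and masses are not known exactly. Their poses are not given: they have to be found in the camera images.
- manifold: Grey board, 340 (x) by 520 (y) by 12 mm, fixed to the table; origin under its centre. Selector axis at board x 0, y -75; supply valve axis at x 0, y +115; a pipe along y joins them and runs on to y 255. Three pipes leave the selector at +50, -45 and -110 degrees (anticlockwise from board +x) to ports 155 mm off. Pipe tops and the loose things on the board: at most 43 mm above the table.
- selector (a joint): Angle of the selector arm about its vertical axis: the board angle it points at, anticlockwise from above, from board +x (so 0.873, -0.785 or -1.920 when it points at a port). Stops at -2.3 and 1.25. Stiff (0.15 N m, about 2 N at 75 from the axis): stays where it is left, has no detents. Lengths in mm.
- selector_hub (a point): On the selector's axis, 77 above the table, level with the arm's top; x along the arm towards its tip, z up. The arm is a black bar, 14 wide, from 61 to 77 above the table, with a white line along its top; it starts at a round hub of radius 22 (top 81 above the table). Lengths in mm.
- selector_tip (a point): Top of the selector arm's pointed tip, 95 from the axis. Lengths in mm.
- supply (a joint): Angle of the supply lever: 0 = shut (lever square to its pipe, pointing to board -x, towards the robot), growing clockwise from above to 1.571 = fully open (lever along the pipe, pointing to board +y, away from the selector), with stops at both. Stiff (0.22 N m, about 3 N at 80 from the axis): stays where it is left. It starts shut or nearly so. Lengths in mm.
- lever_hub (a point): On the supply valve's axis, 77 above the table. Its -x axis runs along the lever towards the tip, z up. The lever is a steel bar with a rubber sleeve, 18 wide, from 60 to 78 above the table. Lengths in mm.
- lever_tip (a point): Top of the supply lever's free end, 105 from the valve's axis. Lengths in mm.
- gauge: Round pressure gauge lying face up on a short stem: dark case, 64 across, from 59 to 83 above the table, white face. The wide, flat one of the three fittings. Fixed on one of the three ports, in any order; origin on its vertical axis, at the top of the port (45 above the table). Lengths in mm.
- gauge_face (a point): Centre of the gauge's white face, 83 above the table. Lengths in mm.
- filter: Filter: clear bowl 40 across with a black cap, top 91 above the table. Fixed on one of the three ports, in any order; origin on its vertical axis, at the top of the port (45 above the table). Lengths in mm.
- silencer: Brass silencer: slim cone-topped plug 24 across, top 83 above the table. Fixed on one of the three ports, in any order; origin on its vertical axis, at the top of the port (45 above the table). Lengths in mm.
- tape_roll: Bystander: cardboard tape roll, 60 across, 22 tall, lying on the board (mm).
- brass_plug: Bystander: turned brass plug, 30 across, 30 tall, standing on the board (mm).
- socket: Bystander: steel socket, 26 across, 30 tall, standing on the board (mm).
- grease_tin: Bystander: flat aluminium tin, 52 across, 28 tall, standing on the board (mm).
- screw_jar: Bystander: glass jar with steel lid, 66 across, 90 tall, on the table to the left of the board (mm).
- spray_can: Bystander: plain spray can, 58 across, 190 tall, on the table to the right of the board (mm).
- wrench: Bystander: wrench lying on the table to the left (mm).
- screwdriver: Bystander: screwdriver lying on the table to the right (mm).

How it is judged:
By the outcome, as a careful person would: the job done as asked, in the order asked, and still so for the second after the job is handed in, with the robot touching nothing.
It also fails if it takes over 58 s, if anything falls off the work surface, if the arm or the gripper's body presses on something with over 40 N, if the wrist force passes 120 N, or if a joint passes its speed limit or range.

## Robot

A 6-joint arm with a two-finger parallel gripper is mounted at the origin on the work surface. World frame = base frame: x ahead of the robot, y to its left, z up, the work surface at z = 0. Lengths are in m, angles in rad, forces in N, time in s.
With the tool pointing down it reaches from about 0.325 to 0.775 m from the base axis. Payload 5.5 kg.
Tool frame: the origin (TCP) lies at the very end of the fingers, on their centre line; the grasp point (between the pads) lies 19 mm behind it; x points along the fingers, z is the direction in which the jaws open and shut, and the axes are right-handed (so a half turn about x gives the same grasp; the last joint's range is limited). The gripper opens to 85 mm and grips with 20 to 120 N. Pads are 22 mm wide; open, the fingers measure 114 mm over their backs; the gripper's body (76 mm by 85 mm) begins 54 mm behind the grasp point. The pads swing forward as they close: fully open they stand 13 mm farther back than shut.
Start: joints at [-1.252, 0.091, 1.231, -0, 1.82, -0.057], TCP at [0.22, -0.558, 0.204] pointing down, gripper open.
Joint ranges: [-2.87, 2.87], [-0.86, 2.18], [0.17, 2.46], [-1.51, 4.65], [0.06, 2.69], [-2.65, 2.65]. Speed limits (rad/s): [2.57, 2.57, 3.01, 3.14, 3.14, 3.14].

## Interface

Orientations are given as [roll, pitch, yaw] about the fixed x, y, z axes, in that order (R = Rz(yaw) Ry(pitch) Rx(roll)).
In Python, from plant import r, eyes, order gives the robot as it stands.
- The arm moves only by the tool arm_command, never from a script. Its argument "steps" is a list of rows, each a list of 5 numbers: the closure, from 0 (fully open) to 1 (shut), then the shift along the tool's x, y, z in cm, then the turn about the tool's x in rad. In form: [[gripper, dx, dy, dz, yaw], ...]. A call has 1 to 8 rows; each row shifts and turns the pose as measured when the row begins, along the tool's axes as they then stand; what a row does not reach is not made up. A row lasts 1/8 s, in which the tool goes at most 62.5 mm and 10.7 degrees, less where a joint would pass 70% of its speed; a pose out of reach is approached as far as the arm can. A call is refused whole if a number of a shift passes 6.25 or a number of a turn 0.188, either way. A call with a gripper value outside its range is refused whole. The fingers move at their own pace and stop on an object; "squeeze" is the grip in N (left out, the last holds). Time passes only in rows, so rows that do not move let the fingers close. It gives the time, the measured TCP pose, the force and the opening at its end, in the units of the state.
- r.get_obs(): the state, without advancing time (a new reading comes with each control period).
- eyes.camera(name): name is "scene" or "top" or "wrist"; returns (picture, depth): 420x560x3 uint8, red, green, blue; 420x560 float32, m along the optical axis (not along the pixel's ray), 0 where there is no reading.
- eyes.camera_info(name): a dict with "intrinsics" (3x3 intrinsics, pixels), "T" (4x4, takes a point from camera to world coordinates). Camera axes: x right, y down, z forward; pixel columns grow to the right and rows downward; lengths in m; the calibration is good to about 2 mm. A picture is of the moment at which its call begins: read the wrist's pose just before it. camera_info takes no time and is no camera call; for the wrist camera it gives the pose at the moment of the call.
- order.sign_off(): hands the job in, once; it reports no verdict.
The state is a dict: "time_s": time; "qpos": joint angles; "qvel": joint speeds; "joint_efforts": joint torques, N m; "eef_pos": TCP position; "eef_rot": TCP orientation; "contact_force": force on the tool from outside, world axes, zero at the start; "ft_torque": the same for the moment, N m; "opening": finger opening in m.
Only numpy, scipy, OpenCV 4.12 (cv2) and the standard library are available. Lean on these libraries where they do the work, as an engineer would, in place of code of your own. Each camera call takes 0.05 s, during which the arm holds its last target.

## Working session

There is one attempt and no reset: what is moved stays moved. The work goes in short steps, Python scripts to look and compute and a tool call to move; the robot and the scene stay as the last step left them, time stands still between calls to the robot, and variables do not carry over. Pictures are saved under pics/ and viewed, and the job is handed in when it is done.

Besides the shell and the picture viewer there is one more tool, called after "Emit:" as name([rows], argument=value, ...), one row to a line, values as JSON. arm_command: Moves the arm, as the interface text tells. Its arguments: {"type":"object","properties":{"steps":{"type":"array","items":{"type":"array","items":{"type":"number"}}},"squeeze":{"type":"number"}},"required":["steps"]}

```bash
mkdir -p pics; python3 - <<'E'
from plant import r,eyes,order
import cv2,numpy as np
o=r.get_obs();print({k:np.round(v,3) for k,v in o.items()})
for n in("scene","top"):
    p,d=eyes.camera(n);cv2.imwrite(f"pics/{n}0.png",p[:,:,::-1]);np.savez(f"{n}0.npz",p=p,d=d,**eyes.camera_info(n))
    i=eyes.camera_info(n);print(n,np.round(i["intrinsics"],1),np.round(i["T"],3))
E
```

```text
{'time_s': np.float64(0.0), 'qpos': array([-1.252,  0.092,  1.232, -0.   ,  1.82 , -0.057]), 'qvel': array([ 0.   , -0.001,  0.002, -0.001,  0.001,  0.002]), 'joint_efforts': array([-1.0000e-03, -4.5872e+01, -4.1803e+01, -0.0000e+00,  1.1000e-02,
        0.0000e+00]), 'eef_pos': array([ 0.22 , -0.558,  0.202]), 'eef_rot': array([3.095, 1.569, 1.9  ]), 'contact_force': array([ 0.797, -0.94 ,  0.301]), 'ft_torque': array([ 0.006, -0.03 , -0.023]), 'opening': np.float64(0.086)}
scene [[399.1   0.  283.2]
 [  0.  399.1 210.6]
 [  0.    0.    1. ]] [[ 0.748  0.466 -0.473  1.149]
 [ 0.664 -0.519  0.539 -0.653]
 [ 0.006 -0.717 -0.697  0.919]
 [ 0.     0.     0.     1.   ]]
top [[389.5   0.  278. ]
 [  0.  389.5 209.3]
 [  0.    0.    1. ]] [[ 0.051 -0.977  0.209  0.283]
 [-0.999 -0.051  0.006 -0.019]
 [ 0.005 -0.209 -0.978  1.551]
 [ 0.     0.     0.     1.   ]]
```

View pics/scene0.png

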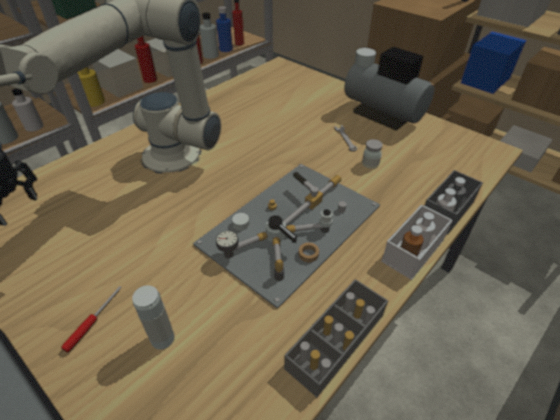

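View pics/top0.png

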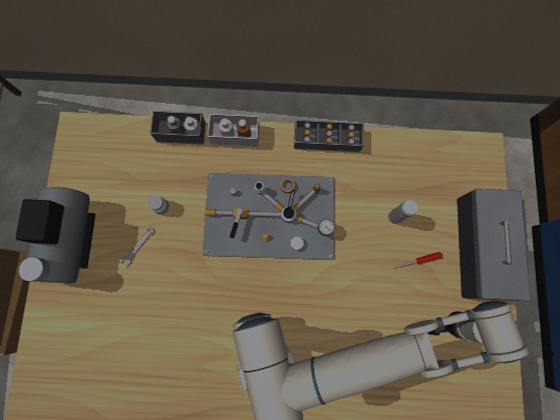

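The gauge is at about (326,228) in the top view and (227,240) in the scene view. The selector hub is at (288,214) and the lever at (235,225), both in the top view. I'll enlarge both views.

```bash
python3 - <<'E'
import cv2
a=cv2.imread("pics/top0.png")[165:270,195:345];cv2.imwrite("pics/topz.png",cv2.resize(a,None,fx=5.3,fy=5.3,interpolation=cv2.INTER_CUBIC))
a=cv2.imread("pics/scene0.png")[160:305,190:385];cv2.imwrite("pics/scz.png",cv2.resize(a,None,fx=4,fy=4,interpolation=cv2.INTER_CUBIC))
E
```

```text
(no output)
```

View pics/topz.png

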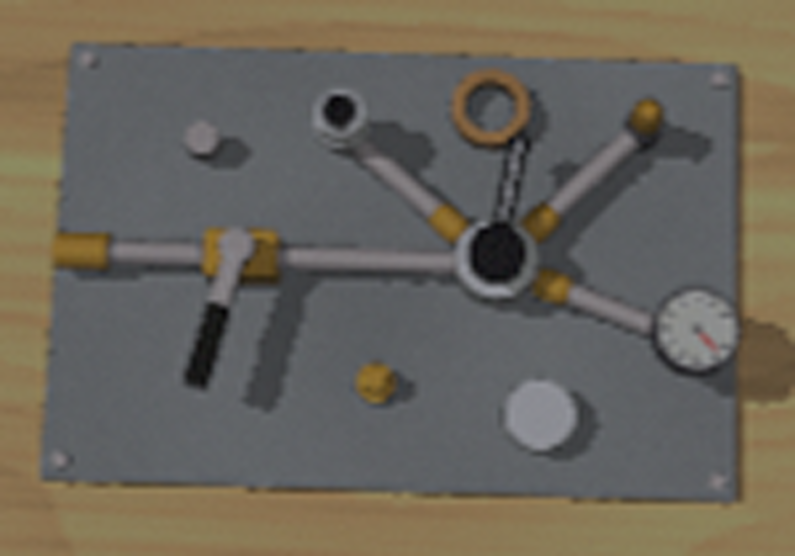

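View pics/scz.png

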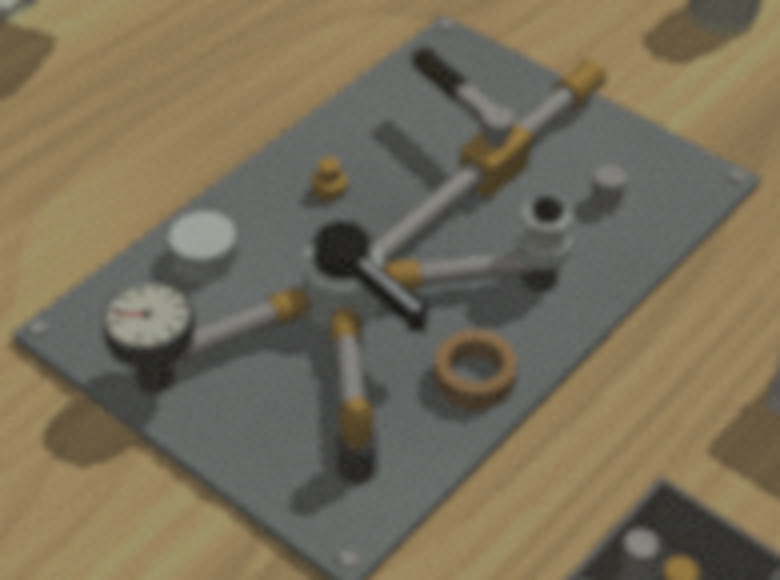

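Going by the enlarged views, the filter is at +50°, the silencer at -45° and the gauge at -110°. The arm points to about -10°, and the lever is nearly shut. Next I'll measure the board pose.

```bash
cat > h.py <<'E'
import numpy as np
def ray(info,uv,z):
    K,T=info["intrinsics"],info["T"]
    d=T[:3,:3]@np.linalg.solve(K,[uv[0],uv[1],1.]);o=T[:3,3]
    return o+d*(z-o[2])/d[2]
E
python3 - <<'E'
import numpy as np,cv2
from h import *
for n in("top","scene"):
    f=np.load(n+"0.npz");p,d=f["p"],f["d"]
    hsv=cv2.cvtColor(p,cv2.COLOR_RGB2HSV)
    if n=="top": Z=lambda u,v:(195+(u+.5)/5.3-.5,165+(v+.5)/5.3-.5)
    else: Z=lambda u,v:(190+(u+.5)/4-.5,160+(v+.5)/4-.5)
    pts={"top":dict(c1=(72,44,12),c2=(738,66,12),c3=(740,498,12),c4=(42,480,12),hub=(498,252,81),tip=(520,140,77),lhub=(237,243,80),ltip=(195,386,78),gauge=(697,328,83),fil=(340,109,91),sil=(648,113,83)),
     "scene":dict(c1=(760,182,12),c2=(350,590,12),c3=(14,338,12),c4=(440,16,12),hub=(341,248,81),tip=(420,318,77),lhub=(497,115,80),ltip=(425,56,78),gauge=(149,313,83),fil=(547,209,91),sil=(357,405,83))}[n]
    P={k:ray(f,Z(v[0],v[1]),v[2]/1000) for k,v in pts.items()}
    for k,v in P.items():print(n,k,np.round(v[:2]*1000))
    c=np.mean([P[k] for k in("c1","c2","c3","c4")],0)
    e=P["c1"]-P["c2"]+P["c4"]-P["c3"];yaw=np.arctan2(e[1],e[0])-np.pi/2
    print("centre",c[:2],"yaw",np.degrees(yaw))
    for a,b in(("hub","gauge"),("hub","tip"),("lhub","ltip"),("hub","lhub")):
        w=P[b]-P[a];print(a,b,np.linalg.norm(w[:2]),np.degrees(np.arctan2(w[1],w[0])-yaw))
E
```

```text
top c1 [750. 285.]
top c2 [ 759. -233.]
top c3 [ 425. -241.]
top c4 [412. 277.]
top hub [588. -52.]
top tip [674. -64.]
top lhub [585. 138.]
top ltip [479. 161.]
top gauge [ 539. -198.]
top fil [687.  69.]
top sil [ 698. -157.]
centre [0.5864483  0.02199342] yaw 1.2617342454133136
hub gauge 0.15372121575976622 -109.77604293253587
hub tip 0.08683194182316352 -9.516285983320872
lhub ltip 0.10827217801173136 166.58709104524203
hub lhub 0.19003402817012835 89.64510304653516
scene c1 [754. 282.]
scene c2 [ 762. -232.]
scene c3 [ 429. -239.]
scene c4 [413. 277.]
scene hub [593. -55.]
scene tip [678. -66.]
scene lhub [585. 138.]
scene ltip [492. 159.]
scene gauge [ 537. -194.]
scene fil [686.  69.]
scene sil [ 701. -157.]
centre [0.58948215 0.02179479] yaw 1.2826075809993533
hub gauge 0.14920386206643027 -113.31724772564966
hub tip 0.08596044998981557 -8.492370024477507
lhub ltip 0.09511940716211055 166.24027911132268
hub lhub 0.1939554506086762 91.06719187441048
```

Both views agree to within a few mm: board yaw is about 1.3°, the selector hub is at (0.589,-0.053), the gauge at -110° and the lever hub at (0.584,0.137). Now I'll check the tool axes and work out the approach.

```bash
cat >> h.py <<'E'
from scipy.spatial.transform import Rotation as Ro
def pose(o):
    return np.array(o["eef_pos"]),Ro.from_euler("xyz",o["eef_rot"]).as_matrix()
def rep(o,target=None):
    p,R=pose(o);print("t",round(float(o["time_s"]),2),"p",np.round(p,4),"y ang",round(np.degrees(np.arctan2(R[1,1],R[0,1])),1),"xdown",np.round(R[:,0],3),"F",np.round(o["contact_force"],1),"open",round(float(o["opening"]),3),"q",np.round(o["qpos"],2))
    if target is not None: print("shift cm tool",np.round(100*R.T@(np.array(target)-p),2))
E
python3 - <<'E'
from plant import r
from h import *
rep(r.get_obs(),[.62,0.02,.25]); f=np.load("top0.npz")
for uv in((403,205),(410,205),(395,222)):print(ray(f,uv,.19),ray(f,uv,0))
E
```

```text
t 0.1 p [ 0.2201 -0.5578  0.2026] y ang 21.5 xdown [-0.001  0.002 -1.   ] F [-0.1 -0.9  0.1] open 0.086 q [-1.25  0.09  1.23  0.    1.82 -0.06]
shift cm tool [ -4.67  58.4  -39.09]
[ 0.61279008 -0.45822788  0.19      ] [ 0.65877172 -0.51949722  0.        ]
[ 0.61410265 -0.48334876  0.19      ] [ 0.66026751 -0.54812464  0.        ]
[ 0.54925024 -0.42880439  0.19      ] [ 0.58636254 -0.48596658  0.        ]
```

Emit:
arm_command([
  [1,-1,5,-3.4,0],
  [1,-1,5,-3.4,0],
  [1,-1,5,-3.4,0],
  [1,-1,5,-3.4,0],
  [1,-0.5,5,-3.4,0],
  [1,0,5,-3.4,0],
  [1,0,5,-3.4,0],
  [1,0,5,-3.4,0],
])

```text
time_s: 1.1
eef_pos: [0.4977, -0.1493, 0.2446]
eef_rot: [-3.074, 1.561, 2.005]
contact_force: [0.4, -1.1, 0.2]
opening: -0.0001
```

```bash
python3 - <<'E'
from plant import r
from h import *
rep(r.get_obs(),[.63,-0.03,.25])
E
```

```text
t 1.1 p [ 0.4977 -0.1493  0.2446] y ang 21.0 xdown [-0.004  0.009 -1.   ] F [ 0.4 -1.1  0.2] open -0.0 q [-0.36 -0.11  1.35  0.01  1.9   0.84]
shift cm tool [-0.48 16.62 -6.39]
```

Emit:
arm_command([
  [1,0,5,-2,0],
  [1,0,5,-2,0],
  [1,0,5,-2,0],
  [1,0,1,0,-0.18],
  [1,0,0,0,-0.18],
  [1,0,0,0,-0.18],
  [1,0,0,0,-0.18],
  [1,0,0,0,-0.18],
])

```text
time_s: 2.1
eef_pos: [0.6299, -0.0251, 0.2377]
eef_rot: [2.808, 1.553, 2.54]
contact_force: [-0.1, -1.1, -0.2]
opening: -0.0001
```

```bash
cat > w.py <<'E'
import sys,cv2
from plant import r,eyes
from h import *
def wrist(n):
    i=eyes.camera_info("wrist");p,d=eyes.camera("wrist")
    cv2.imwrite(f"pics/{n}.png",p[:,:,::-1]);np.savez(n+".npz",p=p,d=d,**i);return p,d,i
if __name__=="__main__":
    rep(r.get_obs(),[.666,-0.018,.2])
    p,d,i=wrist(sys.argv[1]);print(np.round(i["T"],3),i["intrinsics"][0,0])
E
python3 w.py w1
```

```text
t 2.1 p [ 0.6299 -0.0251  0.2377] y ang 74.7 xdown [-0.015  0.01  -1.   ] F [-0.1 -1.1 -0.2] open -0.0 q [-0.1   0.2   1.05  0.01  1.91  0.17]
shift cm tool [3.72 1.62 3.35]
[[ 0.964 -0.25  -0.09   0.651]
 [-0.265 -0.927 -0.265  0.043]
 [-0.017  0.279 -0.96   0.408]
 [ 0.     0.     0.     1.   ]] 334.7803360733328
```

View pics/w1.png

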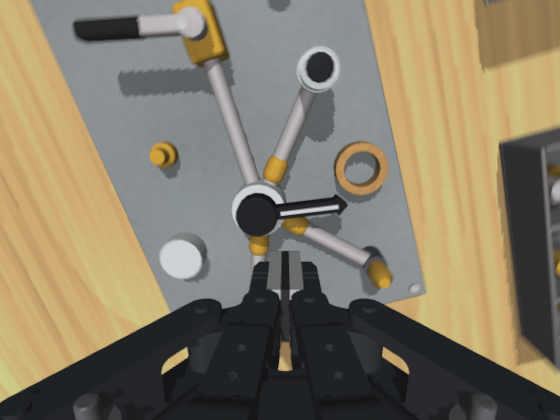

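The wrist view shows the selector hub cap at (257,213) and its tip at (347,205), the lever hub at (193,22) and the lever tip at (77,30). The filter cap is at (319,66) and the tape roll at (361,168).

```bash
python3 - <<'E'
from h import *
f=np.load("w1.npz")
P={k:ray(f,uv,z) for k,(uv,z) in dict(hub=((256.5,213.5),.081),tip=((347,205),.077),lhub=((194,22),.08),ltip=((76,30),.078),fil=((319.5,66.5),.091),tape=((361,168),.034)).items()}
for k,v in P.items():print(k,np.round(v,4))
for a,b in(("hub","tip"),("lhub","ltip"),("hub","lhub"),("hub","fil")):
    w=P[b]-P[a];print(a,b,np.linalg.norm(w[:2]),np.degrees(np.arctan2(w[1],w[0])))
E
```

```text
hub [ 0.5911 -0.0458  0.081 ]
tip [ 0.6826 -0.0623  0.077 ]
lhub [0.5884 0.1378 0.08  ]
ltip [0.4834 0.1608 0.078 ]
fil [0.6852 0.0719 0.091 ]
tape [ 0.711 -0.038  0.034]
hub tip 0.0929893847535626 -10.203377309554215
lhub ltip 0.10755932646342552 167.61639201442668
hub lhub 0.18360778437855338 90.82340793966792
hub fil 0.15068740483831525 51.35211249082579
```

Emit:
arm_command([
  [1,3.8,1.6,3.4,-0.1],
  [1,4,0,0,0],
  [1,4,0,0,0],
  [1,3,0,0,0],
  [1,1.5,0,0,0],
])

```text
time_s: 2.78
eef_pos: [0.6657, -0.0166, 0.0681]
eef_rot: [2.737, 1.552, 2.565]
contact_force: [0.1, 0.2, -0.0]
opening: -0.0002
```

```bash
python3 - <<'E'
from plant import r
from h import *
rep(r.get_obs(),[.668,-0.022,.054])
E
```

```text
t 2.77 p [ 0.6657 -0.0166  0.0681] y ang 80.2 xdown [-0.016  0.01  -1.   ] F [ 0.1  0.2 -0. ] open -0.0 q [-0.08  0.3   1.24  0.01  1.62  0.09]
shift cm tool [ 1.4  -0.5   0.34]
```

Emit:
arm_command([
  [1,1.4,0,0.5,0],
  [1,0,-1.3,0,0],
  [1,0,-1.3,0,0],
  [1,0,-0.9,0.15,0.12],
  [1,0,-0.9,0.15,0.12],
  [1,0,-0.9,0.15,0.12],
])

```text
time_s: 3.52
eef_pos: [0.6646, -0.0759, 0.059]
eef_rot: [2.876, 1.56, 2.33]
contact_force: [-0.6, 0.3, -0.5]
opening: 0.0
```

```bash
cat >> h.py <<'E'
def sel(o,hub=(.590,-.050)):
    p,R=pose(o);w=R.T@np.array([p[0]-hub[0],p[1]-hub[1],0]);ya=np.degrees(np.arctan2(R[1,1],R[0,1]))
    print("trail y,radial z mm",np.round(w[1:]*1000,1),"arm dir est",ya-90, "Ftool",np.round(R.T@o["contact_force"],1))
E
python3 - <<'E'
from plant import r
from h import *
o=r.get_obs();rep(o);sel(o)
E
```

```text
t 3.52 p [ 0.6646 -0.0759  0.059 ] y ang 58.7 xdown [-0.008  0.008 -1.   ] F [-0.6  0.3 -0.5] open 0.0 q [-0.17  0.3   1.25  0.01  1.6   0.38]
trail y,radial z mm [16.6 77.2] arm dir est -31.300839940853542 Ftool [ 0.5 -0.1 -0.7]
```

```bash
python3 w.py w2
```

```text
t 3.52 p [ 0.6646 -0.0759  0.059 ] y ang 58.7 xdown [-0.008  0.008 -1.   ] F [-0.6  0.3 -0.5] open 0.0 q [-0.17  0.3   1.25  0.01  1.6   0.38]
shift cm tool [-14.05   5.06  -3.04]
[[ 0.854 -0.496 -0.155  0.703]
 [-0.52  -0.821 -0.236 -0.015]
 [-0.01   0.282 -0.959  0.229]
 [ 0.     0.     0.     1.   ]] 334.7803360733328
```

View pics/w2.png

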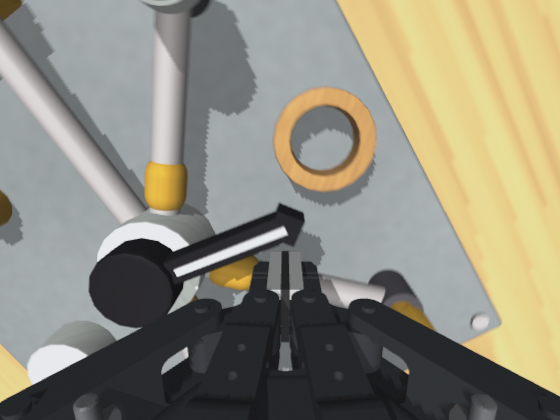

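```bash
python3 - <<'E'
from h import *
f=np.load("w2.npz")
P={k:ray(f,uv,z) for k,(uv,z) in dict(hub=((135,283),.081),tip=((300,222),.077),tip0=((282,208),.077),la=((180,272),.077),lb=((286,232),.077)).items()}
for k,v in P.items():print(k,np.round(v,4))
for a,b in(("hub","tip"),("la","lb")):
    w=P[b]-P[a];print(a,b,np.linalg.norm(w[:2]),np.degrees(np.arctan2(w[1],w[0])))
T=f["T"];q=T[:3,:3].T@(np.array([.6646,-.0759,.059])-T[:3,3]);u=f["intrinsics"]@q;print("TCP px",u[:2]/u[2],q)
d=f["d"]
for uv in((285,258),(285,300),(240,248),(135,283)):print(uv,d[uv[1],uv[0]])
E
```

```text
hub [ 0.5952 -0.0466  0.081 ]
tip [ 0.681  -0.0626  0.077 ]
tip0 [ 0.6772 -0.0522  0.077 ]
la [ 0.6157 -0.0543  0.077 ]
lb [ 0.6726 -0.0635  0.077 ]
hub tip 0.08723728295474042 -10.58579694071079
la lb 0.057597135092986085 -9.218064715070236
TCP px [285.51732305 245.67479429] [0.00042315 0.02106108 0.18339901]
(285, 258) 0.14228593
(285, 300) 0.12004861
(240, 248) 0.16431332
(135, 283) 0.16620235
```

```bash
python3 - <<'E'
import cv2
from h import *
f=np.load("w2.npz");d=f["d"]
a=cv2.imread("pics/w2.png")[190:330,190:380];cv2.imwrite("pics/w2z.png",cv2.resize(a,None,fx=4,fy=4,interpolation=cv2.INTER_CUBIC))
T=f["T"];K=f["intrinsics"]
for v in range(225,345,5):
    c=d[v,277];x=T[:3,:3]@(np.linalg.solve(K,[277,v,1])*c)+T[:3,3];print(v,round(float(c),4),np.round(x,4))
E
```

```text
225 0.1612 [ 0.6707 -0.0582  0.0769]
230 0.1607 [ 0.6696 -0.0601  0.078 ]
235 0.161 [ 0.6684 -0.0621  0.0784]
240 0.1634 [ 0.6666 -0.0648  0.0768]
245 0.2346 [ 0.649  -0.0894  0.0115]
250 0.2357 [ 0.647  -0.0926  0.0114]
255 0.146 [ 0.6673 -0.0649  0.0949]
260 0.1409 [ 0.6675 -0.0649  0.1001]
265 0.1367 [ 0.6675 -0.0651  0.1046]
270 0.1329 [ 0.6675 -0.0653  0.1086]
275 0.1288 [ 0.6677 -0.0654  0.1128]
280 0.1252 [ 0.6677 -0.0655  0.1166]
285 0.1218 [ 0.6678 -0.0657  0.1201]
290 0.119 [ 0.6677 -0.0659  0.1232]
295 0.1121 [ 0.6689 -0.0644  0.1297]
300 0.1095 [ 0.6689 -0.0646  0.1325]
305 0.1074 [ 0.6688 -0.065   0.1348]
310 0.107 [ 0.6681 -0.0661  0.1357]
315 0.1065 [ 0.6675 -0.0671  0.1365]
320 0.1102 [ 0.6654 -0.0703  0.1338]
325 0.1108 [ 0.6644 -0.072   0.1337]
330 0.1121 [ 0.6631 -0.074   0.1331]
335 0.112 [ 0.6623 -0.0753  0.1336]
340 0.1123 [ 0.6614 -0.0768  0.1339]
```

View pics/w2z.png

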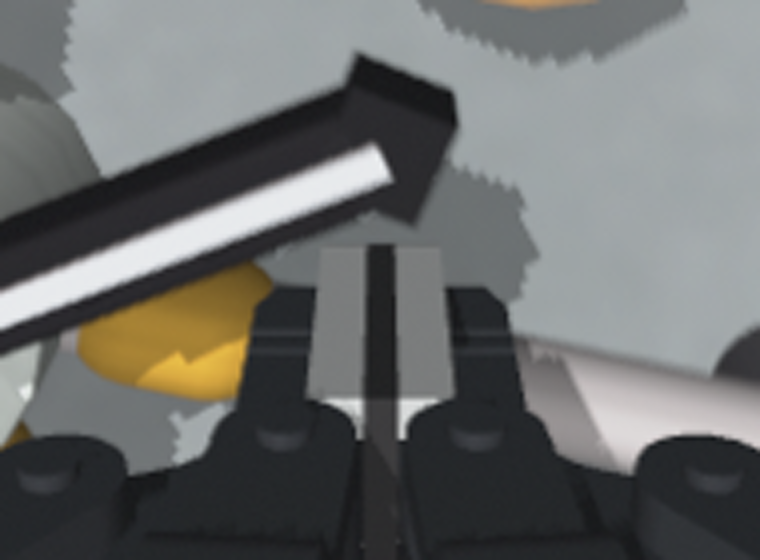

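```bash
python3 - <<'E'
from plant import r,eyes
from h import *
import cv2
o=r.get_obs();p0,R=pose(o);print(p0)
p,d=eyes.camera("scene");i=eyes.camera_info("scene");np.savez("s1.npz",p=p,d=d,**i)
T=i["T"];K=i["intrinsics"]
def pr(x):
    q=K@(T[:3,:3].T@(x-T[:3,3]));return q[:2]/q[2]
img=p[:,:,::-1].copy()
c=pr(p0);u,v=int(c[0]),int(c[1])
a=cv2.resize(img[v-60:v+40,u-65:u+65],None,fx=6,fy=6,interpolation=cv2.INTER_CUBIC)
for dz,col in((0,(0,0,255)),(.036,(0,255,0))):
    q=pr(p0+[0,0,dz]);cv2.circle(a,(int((q[0]-u+65)*6),int((q[1]-v+60)*6)),4,col,1)
cv2.imwrite("pics/s1.png",a)
E
```

```text
[ 0.66451065 -0.07735635  0.05939102]
```

View pics/s1.png

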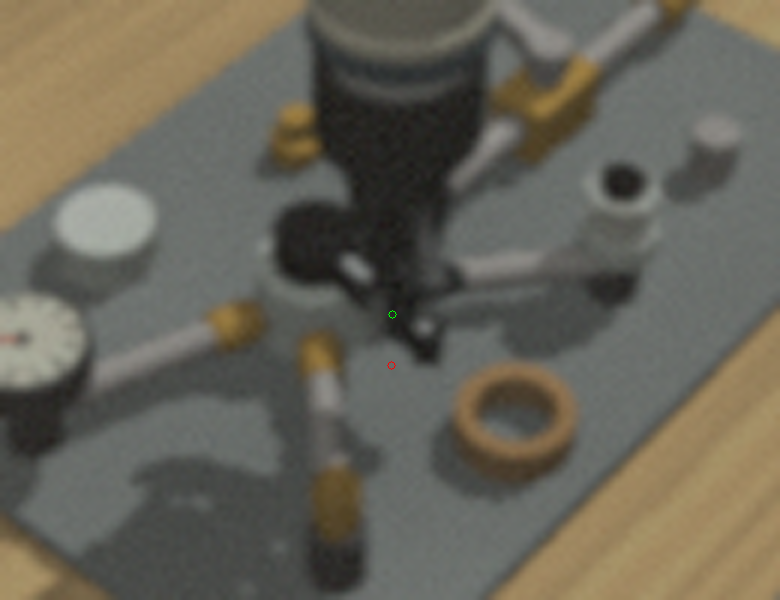

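The finger passed above the arm. Both views show the finger end about 32 mm above the reported TCP, and the arm is still at about -9.5°. I'll go back to the start side, lower the finger by what I see in the images, and check before pushing.

Emit:
arm_command([
  [1,0,0.9,-0.15,-0.12],
  [1,0,0.9,-0.15,-0.12],
  [1,0,0.9,-0.15,-0.12],
  [1,0,1.4,0,-0.03],
  [1,0,1.4,0,0],
  [1,1,0.3,0,0],
  [1,0,0,0,0],
])

```text
time_s: 4.5
eef_pos: [0.6782, -0.0186, 0.0538]
eef_rot: [1.754, 1.564, 1.618]
contact_force: [-0.4, 0.4, -0.1]
opening: -0.0
```

```bash
python3 w.py w3; python3 - <<'E'
from plant import r,eyes
from h import *
sel(r.get_obs())
f=np.load("w3.npz");d=f["d"];T=f["T"];K=f["intrinsics"]
for v in range(235,285,3):
    c=d[v,277];x=T[:3,:3]@(np.linalg.solve(K,[277,v,1])*c)+T[:3,3];print(v,round(float(c),4),np.round(x,4))
E
```

```text
t 4.5 p [ 0.6782 -0.0186  0.0538] y ang 82.2 xdown [-0.     0.007 -1.   ] F [-0.4  0.4 -0.1] open -0.0 q [-0.08  0.32  1.23  0.01  1.59  0.05]
shift cm tool [-14.62  -0.    -1.23]
[[ 0.991 -0.13  -0.039  0.688]
 [-0.136 -0.952 -0.275  0.052]
 [-0.001  0.278 -0.961  0.224]
 [ 0.     0.     0.     1.   ]] 334.7803360733328
trail y,radial z mm [42.9 83.5] arm dir est -7.7794607075456526 Ftool [-0.1  0.3  0.1]
235 0.2272 [ 0.6712 -0.0276  0.011 ]
238 0.227 [ 0.6709 -0.0294  0.0118]
241 0.0 [0.6876 0.0522 0.224 ]
244 0.2283 [ 0.6703 -0.0338  0.0117]
247 0.2291 [ 0.6699 -0.0361  0.0115]
250 0.2293 [ 0.6697 -0.0381  0.0119]
253 0.1483 [ 0.6758 -0.0075  0.0872]
256 0.1455 [ 0.6759 -0.0076  0.0902]
259 0.1416 [ 0.676  -0.0072  0.0941]
262 0.1388 [ 0.6761 -0.0072  0.097 ]
265 0.1376 [ 0.6761 -0.0079  0.0985]
268 0.1338 [ 0.6762 -0.0073  0.1023]
271 0.1313 [ 0.6763 -0.0074  0.1049]
274 0.1294 [ 0.6763 -0.0076  0.1069]
277 0.1277 [ 0.6763 -0.0079  0.1088]
280 0.1237 [ 0.6765 -0.0071  0.1127]
283 0.1223 [ 0.6765 -0.0075  0.1142]
```

View pics/w3.png

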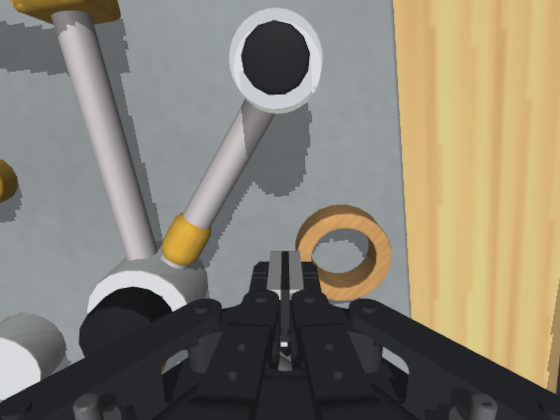

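The finger end is at z≈0.0855 (reported 0.0538), and its sideways position agrees. I'll lower it 2.5 cm to about 0.060, then begin the sweep.

Emit:
arm_command([
  [1,1.3,0,-0.6,0],
  [1,1.3,0,-0.6,0],
  [1,0,-1,0,0],
  [1,0,-1.3,0,0.06],
  [1,0,-0.9,0.15,0.12],
  [1,0,-0.9,0.15,0.12],
])

```text
time_s: 5.3
eef_pos: [0.6606, -0.0603, 0.0255]
eef_rot: [1.809, 1.562, 1.364]
contact_force: [2.5, 2.3, -1.4]
opening: -0.0001
```

```bash
python3 w.py w4; python3 - <<'E'
from plant import r,eyes
from h import *
sel(r.get_obs())
E
```

```text
t 5.3 p [ 0.6606 -0.0603  0.0255] y ang 64.5 xdown [ 0.002  0.009 -1.   ] F [ 2.5  2.3 -1.4] open -0.0 q [-0.15  0.29  1.32  0.01  1.53  0.3 ]
shift cm tool [-17.41   4.2   -1.37]
[[ 0.902 -0.414 -0.121  0.691]
 [-0.431 -0.867 -0.249  0.004]
 [-0.002  0.277 -0.961  0.196]
 [ 0.     0.     0.     1.   ]] 334.7803360733328
trail y,radial z mm [20.1 68.2] arm dir est -25.833082365762593 Ftool [0.6 0.6 0.4]
```

View pics/w4.png

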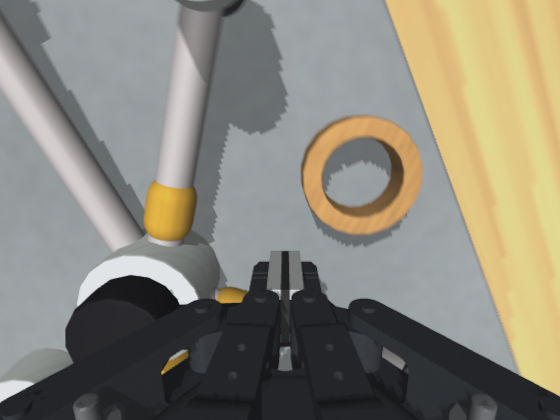

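Contact was felt, and the arm is being pushed ahead of the finger, hidden behind it. I'll carry on with the sweep.

Emit:
arm_command([
  [1,0,-0.9,0.2,0.12],
  [1,0,-0.9,0.2,0.12],
  [1,0,-0.9,0.2,0.12],
  [1,0,-0.9,0.2,0.12],
  [1,0,-0.9,0.2,0.12],
])

```text
time_s: 5.98
eef_pos: [0.6393, -0.1012, 0.0254]
eef_rot: [2.4, 1.557, 1.34]
contact_force: [1.5, 2.8, -0.4]
opening: -0.0004
```

```bash
python3 - <<'E'
from plant import r,eyes
from h import *
o=r.get_obs();rep(o);sel(o)
E
```

```text
t 5.97 p [ 0.6393 -0.1012  0.0254] y ang 29.3 xdown [ 0.003  0.014 -1.   ] F [ 1.5  2.8 -0.4] open -0.0 q [-0.22  0.25  1.37  0.01  1.52  0.84]
trail y,radial z mm [18.  68.8] arm dir est -60.708848109475014 Ftool [ 0.4  2.7 -1.8]
```

Emit:
arm_command([
  [1,0,-0.9,0.15,0.12],
  [1,0,-0.9,0.15,0.12],
  [1,0,-0.9,0.15,0.12],
  [1,0,-0.9,0.15,0.12],
  [1,0,-0.9,0.15,0.12],
  [1,0,0,0,0],
])

```text
time_s: 6.72
eef_pos: [0.5994, -0.1214, 0.026]
eef_rot: [2.644, 1.551, 0.975]
contact_force: [-0.3, 0.2, -0.4]
opening: 0.0002
```

```bash
python3 w.py w5; python3 - <<'E'
from plant import r,eyes
from h import *
import cv2
o=r.get_obs();rep(o);sel(o)
p,d=eyes.camera("scene")
cv2.imwrite("pics/s5.png",cv2.resize(p[160:300,190:370,::-1],None,fx=4,fy=4,interpolation=cv2.INTER_CUBIC))
E
```

```text
t 6.72 p [ 0.5994 -0.1214  0.026 ] y ang -5.6 xdown [ 0.011  0.016 -1.   ] F [-0.3  0.2 -0.4] open 0.0 q [-0.27  0.15  1.48  0.02  1.5   1.4 ]
shift cm tool [-17.16   5.78 -11.23]
[[-0.098 -0.957 -0.273  0.669]
 [-0.995  0.09   0.043 -0.131]
 [-0.017  0.276 -0.961  0.196]
 [ 0.     0.     0.     1.   ]] 334.7803360733328
t 6.78 p [ 0.5996 -0.1214  0.026 ] y ang -5.6 xdown [ 0.011  0.016 -1.   ] F [-0.6 -0.   0.4] open 0.0 q [-0.27  0.15  1.48  0.02  1.5   1.4 ]
trail y,radial z mm [16.5 70.1] arm dir est -95.56545233441126 Ftool [-0.4 -0.6  0.1]
```

View pics/s5.png

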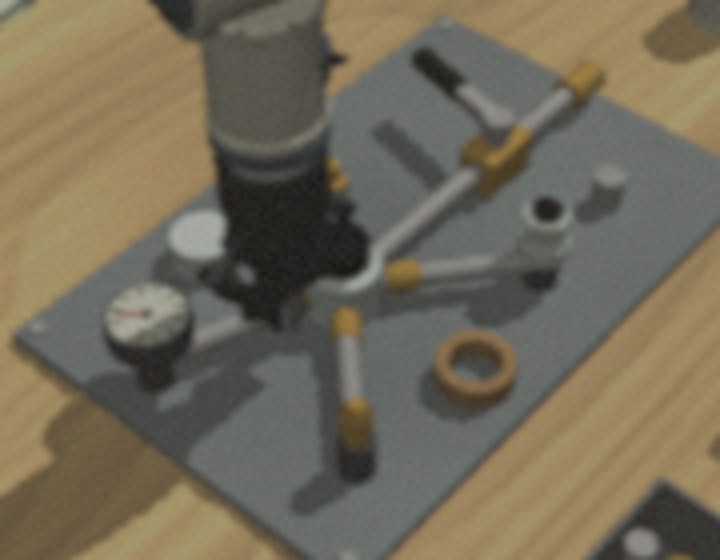

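View pics/w5.png

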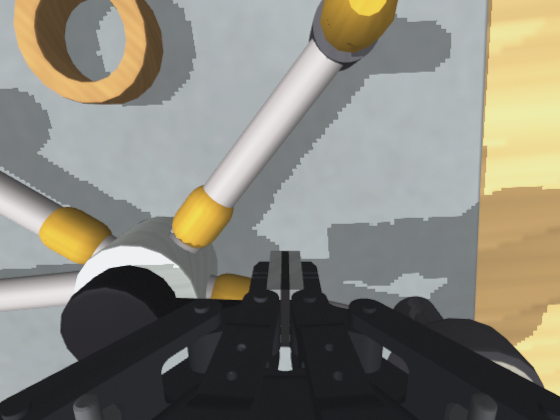

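The arm is hidden behind the gripper and I estimate it at -96°. One more small push, then back off and rise to look.

Emit:
arm_command([
  [1,0,-0.8,0.15,0.12],
  [1,0,0,0,0],
  [1,0,2,0,0],
  [1,-5,0,0,0],
  [1,-5,0,0,0],
  [1,-3,-5,0,0],
  [1,0,-3,-2,0],
  [1,0,0,0,0],
])

```text
time_s: 7.82
eef_pos: [0.5356, -0.0932, 0.1572]
eef_rot: [3.042, 1.554, 1.282]
contact_force: [-0.6, -0.3, 0.0]
opening: 0.0001
```

```bash
python3 w.py w6
```

```text
t 7.83 p [ 0.5356 -0.0932  0.1572] y ang -10.8 xdown [ 0.005  0.016 -1.   ] F [-0.6 -0.3  0. ] open 0.0 q [-0.25 -0.07  1.47  0.02  1.74  1.52]
shift cm tool [-4.09 11.4  -9.91]
[[-0.188 -0.943 -0.275  0.605]
 [-0.982  0.176  0.069 -0.109]
 [-0.017  0.283 -0.959  0.327]
 [ 0.     0.     0.     1.   ]] 334.7803360733328
```

View pics/w6.png

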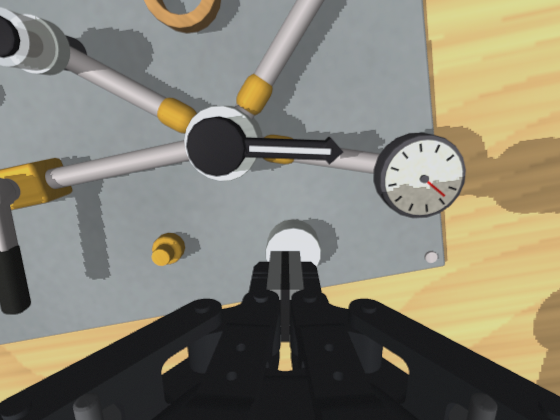

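This view shows everything: the hub cap at (216,145), the arm's white line from (249,149) to (327,152), its tip at (344,152), and the gauge centre at (424,179). The arm still needs a few degrees.

```bash
cat > meas.py <<'E'
import sys,cv2
from h import *
f=np.load(sys.argv[1]+".npz");p=f["p"]
x0,x1,y0,y1=map(int,sys.argv[2:6])   # window around arm white line
# white line: bright blobs surrounded by black bar (window), gauge via face contour
g=cv2.cvtColor(p,cv2.COLOR_RGB2HSV)
m=((g[...,2]>185)&(g[...,1]<40)).astype(np.uint8)
n,l,s,c=cv2.connectedComponentsWithStats(m)
for k in range(1,n):
    if s[k,4]>60: print(k,s[k],np.round(c[k],1))
w=np.zeros_like(m);w[y0:y1,x0:x1]=m[y0:y1,x0:x1]
n,l,s,c=cv2.connectedComponentsWithStats(w);k=1+np.argmax(s[1:,4]);vu=np.argwhere(l==k)
L=np.array([ray(f,(u,v),.077)[:2] for v,u in vu]);mu=L.mean(0);e=np.linalg.svd(L-mu)[2][0]
gx,gy=float(sys.argv[6]),float(sys.argv[7]);G=ray(f,(gx,gy),.083)[:2]
if e@(G-mu)<0:e=-e
ang=np.degrees(np.arctan2(e[1],e[0]));ln=np.ptp((L-mu)@e)
hx,hy=float(sys.argv[8]),float(sys.argv[9]);H=ray(f,(hx,hy),.081)[:2]
wv=G-H;print("line",len(vu),"len",ln,"ang",ang,"hub",H,"gauge",G,"dist",np.linalg.norm(wv),"dir",np.degrees(np.arctan2(wv[1],wv[0])))
n_=np.array([-e[1],e[0]]);print("line offset at gauge mm",1000*(G-mu)@n_,"line offset at hub",1000*(H-mu)@n_)
E
python3 meas.py w6 245 332 140 165 424.5 178.5 215.5 145.5
python3 - <<'E'
import cv2
a=cv2.imread("pics/w6.png")[100:230,170:480];cv2.imwrite("pics/w6z.png",cv2.resize(a,None,fx=2.5,fy=2.5,interpolation=cv2.INTER_CUBIC))
E
```

```text
1 [258   0  55  80 896] [284.3  38.5]
2 [  0   7  26  23 221] [11.8 18. ]
5 [  0  54  26  12 206] [11.8 60. ]
6 [23 69 26  5 63] [35.8 70.7]
7 [ 84  71  76  41 682] [123.6  89.2]
8 [  52  106  193   76 1665] [147.3 149.5]
9 [ 386  140   76   52 2518] [423.3 165.2]
10 [249 146  81   8 406] [289.1 149.8]
11 [334 157  42  12 313] [355.9 161.8]
14 [196 169  51  12 203] [225.8 175.3]
15 [ 266  229   54   37 1166] [295.1 244.4]
17 [426 253  11  10  87] [431.2 257.3]
line 406 len 0.05944068039997087 ang -102.8236896038072 hub [ 0.59034674 -0.05083141] gauge [ 0.53829182 -0.1971166 ] dist 0.15527096287427333 dir -109.58787057621862
line offset at gauge mm -16.609209680101742 line offset at hub 1.6790985431766667
```

View pics/w6z.png

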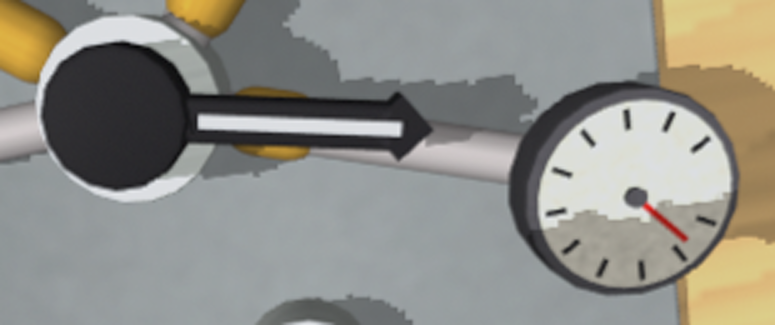

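The arm is at -102.8° and the gauge direction is -109.1±0.5° (hub to gauge 155.3 mm against 155 given). That leaves about 6.3° to go.

Emit:
arm_command([
  [1,0,4,0,0.14],
  [1,0,4,0,0],
])

```text
time_s: 8.12
eef_pos: [0.615, -0.1156, 0.1578]
eef_rot: [3.055, 1.555, 1.154]
contact_force: [0.2, -0.1, 0.4]
opening: 0.0
```

```bash
python3 - <<'E'
from plant import r
from h import *
rep(r.get_obs(),[.6165,-.1347,.026])
E
```

```text
t 8.12 p [ 0.615  -0.1156  0.1578] y ang -18.9 xdown [ 0.006  0.014 -1.   ] F [ 0.2 -0.1  0.4] open 0.0 q [-0.25  0.15  1.25  0.02  1.74  1.65]
shift cm tool [13.15  0.75  1.96]
```

Emit:
arm_command([
  [1,5,0.8,1,0],
  [1,5,0,0.9,0],
  [1,3.2,0,0,0],
])

```text
time_s: 8.5
eef_pos: [0.6238, -0.1389, 0.0225]
eef_rot: [2.68, 1.555, 0.785]
contact_force: [0.7, 0.1, 0.5]
opening: -0.0
```

```bash
python3 - <<'E'
from plant import r
from h import *
o=r.get_obs();rep(o,[.5845,-.1235,.026]);sel(o,(.5905,-.0515))
E
```

```text
t 8.5 p [ 0.6238 -0.1389  0.0225] y ang -18.6 xdown [ 0.011  0.011 -1.   ] F [0.7 0.1 0.5] open -0.0 q [-0.28  0.23  1.4   0.01  1.5   1.61]
shift cm tool [-0.38 -4.22 -0.21]
trail y,radial z mm [59.5 72.2] arm dir est -108.63227126613985 Ftool [-0.5  0.6 -0.3]
```

Emit:
arm_command([
  [1,-0.3,-1.5,0,0],
  [1,0,-1.2,0,0],
  [1,0,-0.8,0,0],
  [1,0,-0.3,0,0],
  [1,0,0,0,0],
])

```text
time_s: 9.12
eef_pos: [0.5864, -0.129, 0.0164]
eef_rot: [-2.887, 1.558, 1.506]
contact_force: [0.3, 0.2, 0.4]
opening: -0.0001
```

```bash
python3 - <<'E'
from plant import r
from h import *
o=r.get_obs();rep(o,[.5845,-.1235,.026]);sel(o,(.5905,-.0515))
E
```

```text
t 9.12 p [ 0.5864 -0.129   0.0164] y ang -18.3 xdown [ 0.001  0.013 -1.   ] F [0.3 0.2 0.4] open -0.0 q [-0.28  0.14  1.51  0.01  1.49  1.61]
shift cm tool [-0.95 -0.36 -0.47]
trail y,radial z mm [20.5 74.8] arm dir est -108.32112559024242 Ftool [-0.4  0.2 -0.3]
```

Emit:
arm_command([
  [1,-0.8,-0.1,0,0],
  [1,0,0,0,0],
  [1,0,2.5,0,0],
  [1,-5,0.5,0,0],
  [1,-5,0,0,0],
  [1,-3,-5.5,0,0],
  [1,0,-6,-2,0],
  [1,0,0,0,0],
])

```text
time_s: 10.12
eef_pos: [0.5087, -0.0847, 0.1565]
eef_rot: [-2.317, 1.555, 2.076]
contact_force: [0.4, -0.4, 0.6]
opening: 0.0003
```

```bash
python3 w.py w7
```

```text
t 10.12 p [ 0.5087 -0.0847  0.1565] y ang -18.3 xdown [-0.008  0.014 -1.   ] F [ 0.4 -0.4  0.6] open 0.0 q [-0.24 -0.13  1.53  0.01  1.75  1.65]
shift cm tool [ -4.37  12.78 -11.33]
[[-0.315 -0.908 -0.278  0.578]
 [-0.949  0.298  0.103 -0.11 ]
 [-0.011  0.296 -0.955  0.325]
 [ 0.     0.     0.     1.   ]] 334.7803360733328
```

View pics/w7.png

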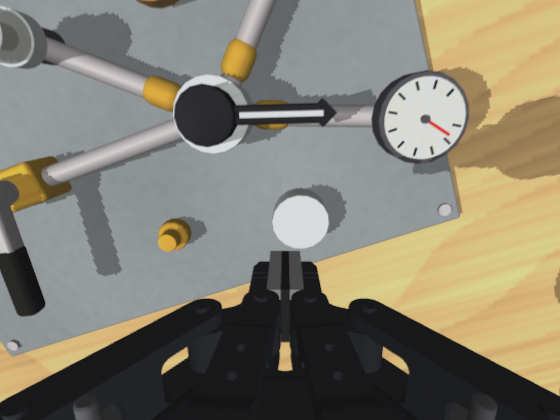

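```bash
python3 meas.py w7 232 327 100 130 425.5 119 206 114.5|tail -2
python3 - <<'E'
import cv2
a=cv2.imread("pics/w7.png")[60:180,160:480];cv2.imwrite("pics/w7z.png",cv2.resize(a,None,fx=2.5,fy=2.5,interpolation=cv2.INTER_CUBIC))
E
```

```text
line 428 len 0.05935977614946059 ang -106.87836103731364 hub [ 0.58964239 -0.05204525] gauge [ 0.53841341 -0.19709564] dist 0.15383115627365995 dir -109.45223077821636
line offset at gauge mm -5.942380345700681 line offset at hub 0.9657759759196705
```

View pics/w7z.png

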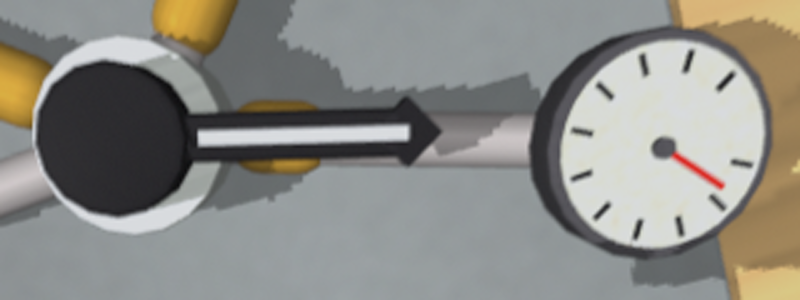

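The arm is at -106.9° and the gauge direction is about -109.3°, so one small nudge of about 2.8 mm at the finger is left.

Emit:
arm_command([
  [1,0,6,2,0.02],
  [1,0,6,2,0],
  [1,4,0.4,0,0],
  [1,5,0,0,0],
  [1,3,0,0,0],
])

```text
time_s: 10.8
eef_pos: [0.6241, -0.1699, 0.0351]
eef_rot: [3.1, 1.562, 1.187]
contact_force: [0.6, 0.2, 0.6]
opening: 0.0001
```

```bash
python3 - <<'E'
from plant import r
from h import *
o=r.get_obs();rep(o);sel(o,(.5905,-.0515))
E
```

```text
t 10.8 p [ 0.6241 -0.1699  0.0351] y ang -19.6 xdown [ 0.003  0.008 -1.   ] F [0.6 0.2 0.6] open 0.0 q [-0.32  0.25  1.36  0.01  1.54  1.59]
trail y,radial z mm [ 71.4 100.3] arm dir est -109.63065821197965 Ftool [-0.6  0.6 -0.4]
```

Emit:
arm_command([
  [1,0.5,-1,-2.7,0],
  [1,0.3,-1.5,0,0],
  [1,0,-1.3,0,0],
  [1,0,-0.8,0,0],
  [1,0,0,0,0],
])

```text
time_s: 11.42
eef_pos: [0.5897, -0.1311, 0.0216]
eef_rot: [-2.459, 1.561, 1.908]
contact_force: [-0.7, -0.4, -0.9]
opening: 0.0001
```

```bash
python3 - <<'E'
from plant import r
from h import *
o=r.get_obs();rep(o);sel(o,(.5905,-.0515))
E
```

```text
t 11.43 p [ 0.5897 -0.1311  0.0216] y ang -19.8 xdown [-0.003  0.009 -1.   ] F [-0.7 -0.4 -0.9] open 0.0 q [-0.28  0.15  1.49  0.01  1.51  1.64]
trail y,radial z mm [26.2 75.1] arm dir est -109.79790282434412 Ftool [ 0.9 -0.5  0.7]
```

Emit:
arm_command([
  [1,-0.4,-0.5,0,0],
  [1,0,-0.2,0,0],
  [1,0,0,0,0],
])

```text
time_s: 11.8
eef_pos: [0.5843, -0.1292, 0.0273]
eef_rot: [-2.856, 1.563, 1.51]
contact_force: [0.7, 1.3, 0.0]
opening: 0.0
```

```bash
python3 - <<'E'
from plant import r
from h import *
o=r.get_obs();rep(o);sel(o,(.5905,-.0515))
E
```

```text
t 11.8 p [ 0.5843 -0.1292  0.0273] y ang -19.8 xdown [ 0.001  0.008 -1.   ] F [0.7 1.3 0. ] open 0.0 q [-0.28  0.13  1.51  0.01  1.51  1.64]
trail y,radial z mm [20.5 75.2] arm dir est -109.82169754341065 Ftool [-0.   0.2 -1.4]
```

One more row of about 2 mm, then back off and look.

Emit:
arm_command([
  [1,0,-0.2,0,0],
  [1,0,0,0,0],
  [1,0,2.5,0,0],
  [1,-5,0.5,0,0],
  [1,-5,0,0,0],
  [1,-3,-5.5,0,0],
  [1,0,-6,-2,0],
  [1,0,0,0,0],
])

```text
time_s: 12.8
eef_pos: [0.5052, -0.0812, 0.1562]
eef_rot: [-1.92, 1.553, 2.445]
contact_force: [0.8, -0.5, -0.9]
opening: 0.0003
```

```bash
python3 w.py w8
```

```text
t 12.8 p [ 0.5052 -0.0812  0.1562] y ang -19.9 xdown [-0.014  0.011 -1.   ] F [ 0.8 -0.5 -0.9] open 0.0 q [-0.23 -0.14  1.54  0.01  1.76  1.69]
shift cm tool [ -4.53  12.9  -11.45]
[[-0.341 -0.897 -0.28   0.575]
 [-0.94   0.323  0.108 -0.108]
 [-0.006  0.3   -0.954  0.325]
 [ 0.     0.     0.     1.   ]] 334.7803360733328
```

View pics/w8.png

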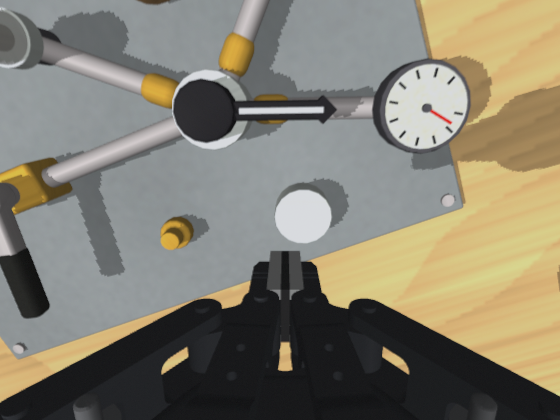

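```bash
python3 meas.py w8 234 327 95 125 427 107.5 204.5 109.5|tail -2
python3 - <<'E'
import cv2
a=cv2.imread("pics/w8.png")[50:170,160:480];cv2.imwrite("pics/w8z.png",cv2.resize(a,None,fx=2.5,fy=2.5,interpolation=cv2.INTER_CUBIC))
E
```

```text
line 445 len 0.05909821639471809 ang -109.22894132556176 hub [ 0.58994234 -0.05163245] gauge [ 0.53862725 -0.19724619] dist 0.15439106429072713 dir -109.41274136649349
line offset at gauge mm 0.6168211663372176 line offset at hub 1.1120938636839508
```

View pics/w8z.png

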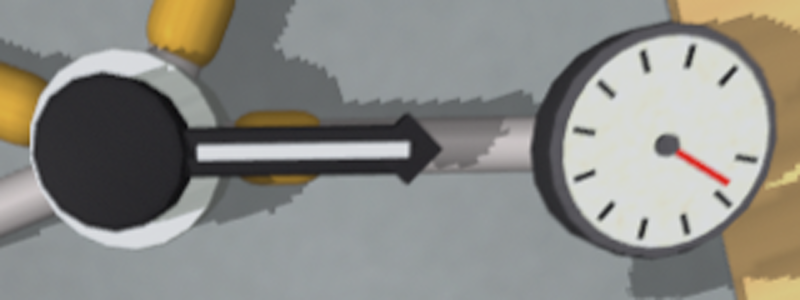

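The arm is at -109.2° against a gauge direction of -109.4°. The line passes 0.6 mm from the gauge centre, so the selector is done. Now for the lever: I'll turn the tool and move across.

Emit:
arm_command([
  [1,0,0,0,-0.186],
  [1,0,0,0,-0.186],
  [1,0,0,0,-0.186],
  [1,0,0,0,-0.186],
  [1,0,0,0,-0.186],
  [1,0,0,0,-0.186],
  [1,0,0,0,-0.186],
  [1,0,0,0,-0.186],
])

```text
time_s: 13.85
eef_pos: [0.5131, -0.0881, 0.1573]
eef_rot: [2.986, 1.557, 2.571]
contact_force: [-0.6, -0.4, -0.4]
opening: -0.0
```

```bash
python3 - <<'E'
from plant import r
from h import *
rep(r.get_obs(),[.5005,.100,.157])
E
```

```text
t 13.85 p [ 0.5131 -0.0881  0.1573] y ang 66.2 xdown [-0.011  0.007 -1.   ] F [-0.6 -0.4 -0.4] open -0.0 q [-0.24 -0.12  1.52  0.    1.75  0.18]
shift cm tool [ 0.18 16.71 -8.73]
```

Emit:
arm_command([
  [1,0,4.2,-2.2,0],
  [1,0,4.2,-2.2,0],
  [1,0,4.2,-2.2,0],
  [1,0,4.2,-2.2,-0.18],
  [1,0,0,0,0],
])

```text
time_s: 14.48
eef_pos: [0.5049, 0.103, 0.1579]
eef_rot: [2.935, 1.557, 2.702]
contact_force: [0.5, -0.9, 0.9]
opening: 0.0005
```

```bash
python3 w.py w9; python3 - <<'E'
from plant import r
from h import *
rep(r.get_obs(),[.5005,.112,.045])
E
```

```text
t 14.47 p [0.5049 0.103  0.1579] y ang 76.7 xdown [-0.012  0.006 -1.   ] F [ 0.5 -0.9  0.9] open 0.001 q [ 0.13 -0.13  1.53  0.01  1.75  0.36]
shift cm tool [-4.47 -8.04 18.41]
[[ 0.973 -0.218 -0.077  0.523]
 [-0.231 -0.934 -0.272  0.173]
 [-0.013  0.282 -0.959  0.328]
 [ 0.     0.     0.     1.   ]] 334.7803360733328
t 14.53 p [0.505  0.1014 0.1578] y ang 76.5 xdown [-0.012  0.005 -1.   ] F [-1.  -0.4 -0.3] open -0.0 q [ 0.13 -0.13  1.53  0.01  1.75  0.37]
shift cm tool [11.29  0.9  -0.55]
```

View pics/w9.png

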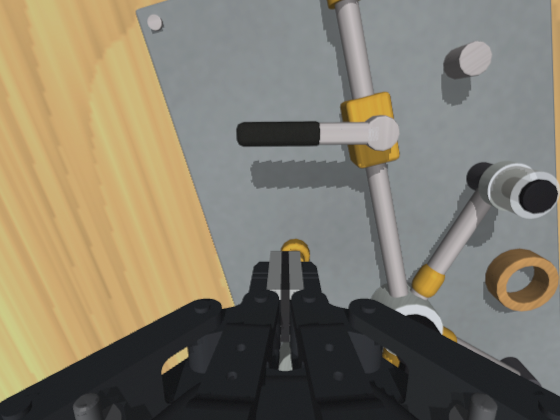

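```bash
python3 - <<'E'
from h import *
f=np.load("w9.npz")
P={k:ray(f,uv,z) for k,(uv,z) in dict(hub=((382,133),.08),tip=((238,133.5),.078),sockt=((475,57),.042),plug=((295,247),.042)).items()}
for k,v in P.items():print(k,np.round(v,4))
w=P["tip"]-P["hub"];print(np.linalg.norm(w[:2]),np.degrees(np.arctan2(w[1],w[0])))
E
```

```text
hub [0.5846 0.1409 0.08  ]
tip [0.4828 0.1645 0.078 ]
sockt [0.6732 0.177  0.042 ]
plug [0.5006 0.0524 0.042 ]
0.1044622645264048 166.95816762422632
```

Emit:
arm_command([
  [1,5,0,-0.7,0],
  [1,5,0,0,0],
  [1,2.6,0,0,0],
  [1,0,1,0,0],
  [1,0,0,0,0],
])

```text
time_s: 15.15
eef_pos: [0.504, 0.1074, 0.0308]
eef_rot: [-3.133, 1.563, 2.9]
contact_force: [-0.2, 0.5, 0.2]
opening: -0.0
```

```bash
python3 w.py w10; python3 - <<'E'
from plant import r
from h import *
sel(r.get_obs(),(.5855,.1395))
E
```

```text
t 15.15 p [0.504  0.1074 0.0308] y ang 75.6 xdown [-0.008  0.002 -1.   ] F [-0.2  0.5  0.2] open -0.0 q [ 0.14 -0.09  1.72  0.    1.52  0.39]
shift cm tool [-17.07  -8.13  18.67]
[[ 0.969 -0.236 -0.078  0.523]
 [-0.248 -0.929 -0.274  0.177]
 [-0.008  0.285 -0.959  0.201]
 [ 0.     0.     0.     1.   ]] 334.7803360733328
trail y,radial z mm [-51.6 -71. ] arm dir est -14.346031219541729 Ftool [ 1.1  0.6 -0.2]
```

View pics/w10.png

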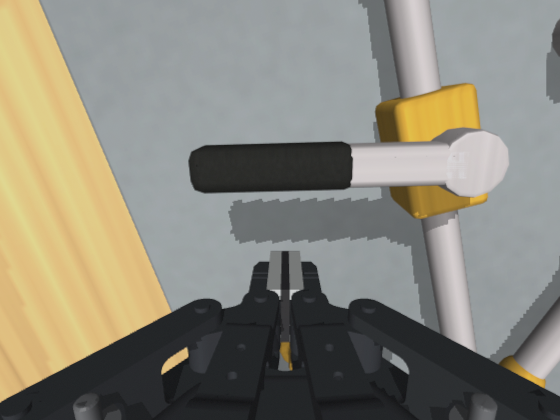

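The lever is ahead of the finger, its sleeve running from (190,168) to (352,166), with the finger end at (285,252). The finger end is at about z=0.063. Now I'll push.

Emit:
arm_command([
  [1,0.4,1.2,-0.7,0],
  [1,0,1.4,0,0],
  [1,0,1,0,0.06],
  [1,0,1,-0.2,0.12],
  [1,0,1,-0.2,0.12],
])

```text
time_s: 15.82
eef_pos: [0.511, 0.166, 0.0301]
eef_rot: [-2.012, 1.566, -2.573]
contact_force: [0.2, -4.9, -2.0]
opening: -0.0003
```

```bash
python3 w.py w11; python3 - <<'E'
from plant import r
from h import *
sel(r.get_obs(),(.5855,.1395))
E
```

```text
t 15.82 p [0.511  0.166  0.0301] y ang 57.9 xdown [-0.004 -0.003 -1.   ] F [ 0.2 -4.9 -2. ] open -0.0 q [ 0.25 -0.04  1.67 -0.    1.51  0.81]
shift cm tool [-17.01  -7.43  22.87]
[[ 0.847 -0.509 -0.155  0.55 ]
 [-0.532 -0.811 -0.244  0.228]
 [-0.002  0.289 -0.957  0.2  ]
 [ 0.     0.     0.     1.   ]] 334.7803360733328
trail y,radial z mm [-16.3 -77.6] arm dir est -32.337471607635464 Ftool [ 0.7 -1.7  0.3]
```

View pics/w11.png

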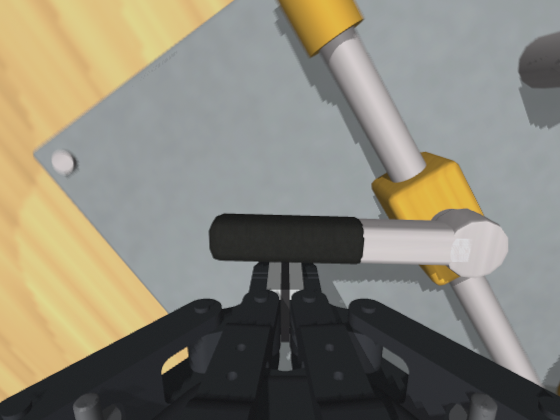

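The push is working: the lever is at about 146° world and sits square against the finger.

Emit:
arm_command([
  [1,0,1,-0.2,0.12],
  [1,0,1,-0.2,0.12],
  [1,0,1,-0.2,0.12],
  [1,0,1,-0.2,0.12],
  [1,0,1,-0.2,0.12],
])

```text
time_s: 16.5
eef_pos: [0.5393, 0.2086, 0.0307]
eef_rot: [-1.002, 1.559, -2.174]
contact_force: [-2.7, -3.7, 0.5]
opening: -0.0002
```

```bash
python3 - <<'E'
from plant import r
from h import *
o=r.get_obs();rep(o);sel(o,(.5855,.1395))
E
```

```text
t 16.5 p [0.5393 0.2086 0.0307] y ang 22.8 xdown [-0.007 -0.01  -1.   ] F [-2.7 -3.7  0.5] open -0.0 q [ 0.31  0.08  1.55 -0.01  1.52  1.49]
trail y,radial z mm [-15.8 -81.6] arm dir est -67.20205678191533 Ftool [-0.4 -3.9  2.3]
```

Emit:
arm_command([
  [1,0,1,-0.2,0.12],
  [1,0,1,-0.2,0.12],
  [1,0,0.6,-0.1,0.1],
])

```text
time_s: 16.88
eef_pos: [0.5615, 0.2221, 0.0308]
eef_rot: [-0.76, 1.554, -2.277]
contact_force: [-2.4, -1.7, -0.9]
opening: 0.0004
```

```bash
python3 w.py w12; python3 - <<'E'
from plant import r
from h import *
sel(r.get_obs(),(.5855,.1395))
E
```

```text
t 16.88 p [0.5615 0.2221 0.0308] y ang 3.1 xdown [-0.011 -0.013 -1.   ] F [-2.4 -1.7 -0.9] open 0.0 q [ 0.33  0.15  1.47 -0.01  1.53  1.84]
shift cm tool [-16.73   8.95  24.74]
[[ 0.053 -0.954 -0.294  0.635]
 [-0.998 -0.048 -0.027  0.228]
 [ 0.012  0.295 -0.955  0.2  ]
 [ 0.     0.     0.     1.   ]] 334.7803360733328
trail y,radial z mm [-19.3 -84. ] arm dir est -87.13843666999772 Ftool [ 0.6 -1.4  1.4]
```

View pics/w12.png

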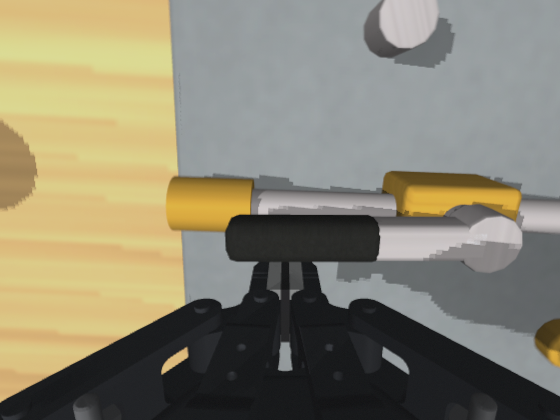

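The lever is nearly in line with the pipe. I'll nudge it on to the stop and watch the force.

Emit:
arm_command([
  [1,0,0.5,0,0.04],
  [1,0,0.4,0,0],
])

```text
time_s: 17.18
eef_pos: [0.5636, 0.223, 0.0308]
eef_rot: [-1.074, 1.54, -2.628]
contact_force: [-21.7, -6.6, 11.8]
opening: -0.0
```

Emit:
arm_command([
  [1,0,0.4,0,0],
])

```text
time_s: 17.3
eef_pos: [0.5631, 0.2229, 0.0309]
eef_rot: [-1.145, 1.53, -2.694]
contact_force: [-18.2, -6.1, 7.6]
opening: -0.0002
```

Emit:
arm_command([
  [1,0,0.3,0,0],
])

```text
time_s: 17.42
eef_pos: [0.5627, 0.2227, 0.0311]
eef_rot: [-1.175, 1.522, -2.721]
contact_force: [-10.5, -4.7, 5.2]
opening: 0.0
```

The force rose to 20 N and motion ceased, so the lever is on its stop. I'll back off, rise and check.

Emit:
arm_command([
  [1,0,-1.5,0,0],
  [1,0,-2.5,0,0],
  [1,-5,0,0,0],
  [1,-5,0,0,0],
  [1,-4,0,3,0],
  [1,0,-3,5,0],
  [1,0,0,4,0],
  [1,0,0,0,0],
])

```text
time_s: 18.42
eef_pos: [0.501, 0.1058, 0.1812]
eef_rot: [-1.229, 1.525, -2.74]
contact_force: [0.2, 0.5, -0.4]
opening: 0.0001
```

```bash
python3 w.py w13
```

```text
t 18.43 p [0.501  0.1058 0.1812] y ang 3.4 xdown [-0.042 -0.018 -0.999] F [ 0.2  0.5 -0.4] open 0.0 q [ 0.15 -0.1   1.47 -0.01  1.82  1.66]
shift cm tool [-2.35 15.63 13.38]
[[ 0.06  -0.944 -0.324  0.58 ]
 [-0.998 -0.052 -0.034  0.113]
 [ 0.015  0.325 -0.945  0.348]
 [ 0.     0.     0.     1.   ]] 334.7803360733328
```

View pics/w13.png

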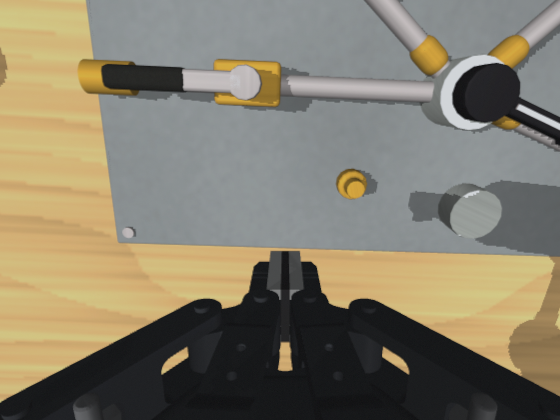

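```bash
python3 - <<'E'
from plant import r,eyes
from h import *
import cv2
f=np.load("w13.npz")
P={k:ray(f,uv,z) for k,(uv,z) in dict(lh=((245,83),.08),lt=((103,77.5),.078),p1=((290,85.5),.043),p2=((425,90.5),.043),sh=((486,94),.081),).items()}
ang=lambda a,b:np.degrees(np.arctan2(*(P[b]-P[a])[[1,0]]))
print("lever",ang("lh","lt"),np.linalg.norm((P["lt"]-P["lh"])[:2]),"pipe",ang("p2","p1"),"hubs",ang("sh","lh"))
p,d=eyes.camera("scene");cv2.imwrite("pics/s13.png",p[:,:,::-1])
p,d=eyes.camera("top");cv2.imwrite("pics/t13.png",cv2.resize(p[165:270,195:345,::-1],None,fx=5.3,fy=5.3,interpolation=cv2.INTER_CUBIC))
E
```

```text
lever 91.36235390336088 0.10586792998609947 pipe 91.47222491549884 hubs 91.00566913917707
```

View pics/t13.png

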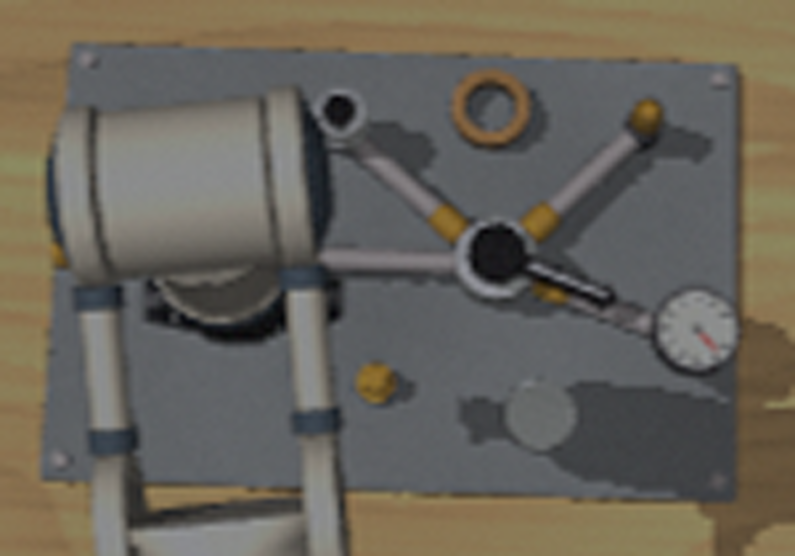

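View pics/s13.png

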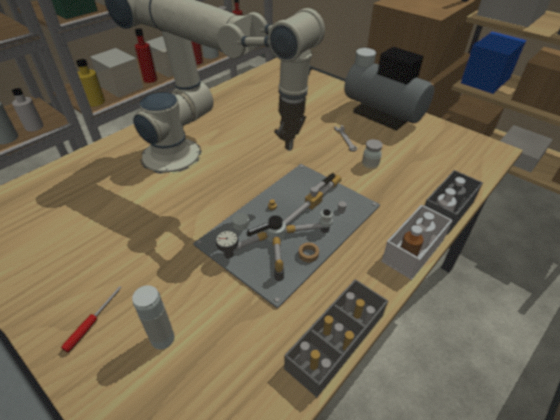

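The selector points at the gauge at (697,328) in the enlarged top view. The lever reads 91.4° against 91.5° for its pipe, the loose things are where they were, and the robot is clear. I'm handing the job in.

```bash
python3 -c "
from plant import order
print(order.sign_off())"
```

```text
the job is handed in; nothing more can be done
None
```

The job is done in the order asked and handed in at about 18.5 s. I pushed the selector arm round to the gauge (on the -110° port) with the shut fingers, checked it, and only then pushed the supply lever to its stop.

- **Selector:** the arm measured -109.2° against a gauge direction of -109.4° (world angles), and its white line passes about 0.6 mm from the gauge centre. I took these readings before moving the lever. The view from above afterwards still shows the arm pointing at the gauge.
- **Supply lever:** the force rose to about 25 N and motion stopped at the stop. The lever then measured 91.4° against 91.5° for its pipe.
- **Surroundings:** the loose things I could see were where they started, and the robot was touching nothing. In the last overhead view the robot hid the lever and the socket. The socket shows in the last scene view, and I read the lever from the wrist camera.
- **What disagreed:** the images put the finger end about 32 mm above the reported TCP. My first sweep therefore passed over the selector arm without touching it, and I corrected the height from the pictures. Separately, the hub centre sits about 1 mm off the arm's white line, which is within the calibration error.

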